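Find the rubbing spot of a sample turntable and brake it there

ROBOT

A 6-joint arm with a two-finger parallel gripper is mounted at the origin on a cart in front of the work surface, level with it; the furniture and walls round the work are solid. World frame = base frame: x ahead of the robot, y to its left, z up, the work surface at z = 0. Lengths are in mm, angles in degrees, forces in N, time in s.
With the tool pointing down it reaches from about 350 to 850 mm from the base axis. Payload 8.1 kg.
Tool frame: the origin (TCP) lies between the finger pads; the fingertips stand r.nose_length ahead of it and the grasp point (between the pads) lies 3 mm ahead of it (r.nose_length is the distance from the TCP to the fingertips, in mm); x points along the fingers, y is the direction in which the jaws open and shut, and the axes are right-handed (so a half turn about x gives the same grasp; the last joint's range is limited). The gripper opens to 85 mm and grips with 20 to 120 N. Pads are 22 mm wide; open, the fingers measure 114 mm over their backs; the gripper's body (76 mm by 85 mm) begins 54 mm behind the grasp point. The pads swing forward as they close: fully open they stand 13 mm farther back than shut.
Start: joints at [-75.883, 7.471, 85.268, -0, 87.261, -4.893], TCP at [195.467, -567.272, 253.292] pointing down, gripper open.
Joint ranges: [-169.43, 169.43], [-51.17, 129.36], [1.28, 143.12], [-76.62, 256.62], [0, 156.53], [-152.29, 152.29]. Speed limits (degrees/s): [136.94, 136.94, 159.86, 180, 180, 180].

INTERFACE

Orientations are given as [roll, pitch, yaw] about the fixed x, y, z axes, in that order (R = Rz(yaw) Ry(pitch) Rx(roll)).
In Python, from bench import sense, optics, order, r gives the robot as it stands.
- The arm moves only by the tool carry_out, never from a script. Its argument "commands" is one flat list of numbers, 7 for each row, row after row: the shift along the tool's x, y, z in m, then the turn, a rotation vector about the tool's x, y, z in degrees, then the closure, from -1 (fully open) to 1 (shut), so that 0 is half open. A call has 1 to 12 rows; each row is the pose to reach, as a shift and turn from the pose measured when the call began, along the tool's axes at that moment; what a row does not reach only later rows make up. A row lasts 1/8 s, in which the tool goes at most 62.5 mm and 10.7 degrees, less where a joint would pass 70% of its speed; a pose out of reach is approached as far as the arm can. A call with a gripper value outside its range is refused whole. The fingers move at their own pace and stop on an object; "grip_force" is the grip in N (left out, the last holds). Time passes only in rows, so rows that repeat a pose let the fingers close. It gives the time, the measured TCP pose, the force and the opening at its end, in the units of the state.
- sense(): the state, without advancing time (a new reading comes with each control period).
- optics.snapshot(name): name is "side" or "top" or "wrist"; returns (picture, depth): 420x560x3 uint8, red, green, blue; 420x560 float32, mm along the optical axis (not along the pixel's ray), 0 where there is no reading.
- optics.calibration(name): a dict with "mtx" (3x3 intrinsics, pixels), "k1" (the pictures are not rectified: a ray, as slopes to the right and down, at radius r is drawn at 1 + k1 r^2 times it, then the intrinsics apply), "extrinsics" (4x4, takes a point from camera to world coordinates). Camera axes: x right, y up, looking along -z (the intrinsics and any distortion apply to the point x, -y, -z); pixel columns grow to the right and rows downward; lengths in mm; the calibration is good to about 2 mm. A picture is of the moment at which its call begins: read the wrist's pose just before it. calibration takes no time and is no camera call; for the wrist camera it gives the pose at the moment of the call.
- order.hand_in(): hands the job in, once; it reports no verdict.
The state is a dict: "time": time; "joint_pos": joint angles; "qd": joint speeds; "joint_efforts": joint torques, N m; "tool_pos": TCP position; "tcp_rot": TCP orientation; "ft_force": force on the tool from outside, world axes, zero at the start; "wrist_torque": the same for the moment, N m; "finger_gap": finger opening in mm.
Only numpy, scipy, OpenCV 4.12 (cv2) and the standard library are available. Lean on these libraries where they do the work, as an engineer would, in place of code of your own. Each camera call takes 0.05 s, during which the arm holds its last target. There are 200 camera calls.

TASK

The hand-cranked sample turntable rubs somewhere in its turn. Crank it slowly by its black handle, without straining the handle, and feel where the drag rises and where it falls off again; leave the table standing in the middle of that rubbing stretch and let go of the handle, and only then push the brake home against the table's rim so that it stays there. Leave the things lying around it where they are.

Things in the scene. Friction and masses are not known exactly. Their poses are not given: they have to be found in the camera images.
- base: Grey round base of the turntable, 206 mm across, screwed to the desk. Origin on the desk under the turntable's axis; z up; the brake rail sticks out along its +y to 178 mm from the axis (rail 34 mm wide, 24 mm high). The base's skirt is 33 mm high. Four screw lugs stick out to 126 mm from the axis, 10 mm high.
- turntable (a joint): Angle of the aluminium turntable (190 mm across, top 52 mm above the desk, rim 33 to 52 mm) about the upright axis, rad, counterclockwise from above positive; -7 to 14, so more than a turn either way. At 0 the crank handle lies on the base's -x side. Free running takes about 0.7 N at the handle. Friction holds it where it is left.
- axis (a point): On the turntable's axis, on its top face, 52 mm above the desk. One stretch of the turn, about 0.68 rad from first touch to last, rubs below, unseen: there slow cranking takes 6 to 13 N at the handle. The middle 0.25 rad of it is wanted. Quick starts and stops mask the drag. It lies elsewhere each time, never where the table starts, but may begin 0.15 rad away on either side.
- handle (a point): Black upright crank handle, a free-spinning sleeve of 22 mm diameter, from 62 to 106 mm above the desk; this point is on its axis, 84 mm above the desk. Its axis is 60 mm from the turntable's axis. Because the sleeve spins on its post, it can be held at a constant gripper yaw while it is carried round the circle.
- post (a joint): How far the springy post of the crank handle is bent outward (+) or inward (-) along the turntable's radius, m; 0 at rest. It gives 1 mm for every 5 N (and likewise sideways, along the circle); bent beyond 4 mm (20 N) along the radius it is spoilt.
- brake (a joint): Travel of the brake slide toward the turntable's axis, m: 0 to 0.003 off at the start; its rubber shoe meets the rim at about 0.0145, which is home. It moves with 3 N of friction and stays where it is left; 6 to 10 N are enough to set it.
- brake_plate (a point): Centre of the outer face of the brake's upright aluminium thumb plate (32 mm wide, 8 mm thick along the slide, top edge 64 mm above the desk); this point is 48 mm above the desk and, with the brake off (0), 151 mm from the turntable's axis along the base's +y. Push it toward the axis, i.e. along the base's -y.
- usb: Bystander: memory stick, 18x54x9 mm, lying beside the turntable; origin under its middle.
- rubber_block: Bystander: eraser, 21x50x12 mm, lying beside the turntable; origin under its middle.
- cover_box: Bystander: small cover-glass box, 35x35x21 mm, beside the turntable; origin under its middle.

How it is judged (in metres and radians):
On the way:
1. the turntable stands still in the middle of the rubbing stretch with the handle let go and the brake still off (horizontal distance between shoe_c0 and rub_c0 below 0.0105 m and contact force between the fingers and turntable below 0.3 N and velocity of joint turntable between -0.05 and 0.05 rad/s and value of joint brake below 0.008 m), for 0.2 s.
At the end, for the whole second after the job is handed in: The turntable rests at the middle of the rubbing stretch (within 0.13 rad of its middle), the handle is released, and the brake is home against the rim (travel over 12.5 mm) (horizontal distance between shoe_c0 and rub_c0 below 0.0105 m and velocity of joint turntable between -0.05 and 0.05 rad/s and value of joint brake above 0.0125 m); the robot touches nothing.
It fails at once if the crank handle's post is strained more than 4 mm inward or outward (value of joint post above 0.004 m or value of joint post below -0.004 m).
It fails at once if the turntable is whirled faster than 4 rad/s (velocity of joint turntable above 4 rad/s or velocity of joint turntable below -4 rad/s).
It fails at once if a bystander is shifted more than 25 mm (distance of any of usb, rubber_block, cover_box from where it was at the start of the episode above 0.025 m).
It also fails if it takes over 72 s, if anything falls off the work surface, if the arm or the gripper's body presses on something with over 40 N, if the wrist force passes 120 N, or if a joint passes its speed limit or range.

## Working session

There is one attempt and no reset: what is moved stays moved. The work goes in short steps, Python scripts to look and compute and a tool call to move; the robot and the scene stay as the last step left them, time stands still between calls to the robot, and variables do not carry over. Pictures are saved under pics/ and viewed, about 8 in all and at most 12, crops included, and the job is handed in when it is done.

Besides the shell and the picture viewer there is one more tool, called after "Emit:" as name(argument=value, ...) on one line, values as JSON. carry_out: Moves the arm, as the interface text tells. Its arguments: {"type":"object","properties":{"commands":{"type":"array","items":{"type":"number"}},"grip_force":{"type":"number"}},"required":["commands"]}

```bash
ls; mkdir -p pics; cat > h.py <<'E'
import numpy as np, cv2
from bench import sense, optics, order, r
def snap(n,f=None):
    c=optics.calibration(n); p,d=optics.snapshot(n)
    if f: cv2.imwrite('pics/'+f,p[:,:,::-1])
    return p,d,c
def ray(c,u,v):
    m=c['mtx']; q=np.array([(u-m[0,2])/m[0,0],(v-m[1,2])/m[1,1]]); s=q.copy()
    for _ in range(20): s=q/(1+c['k1']*(s@s))
    E=c['extrinsics']; return E[:3,3],E[:3,:3]@np.array([s[0],-s[1],-1.])
def onz(c,u,v,z):
    o,d=ray(c,u,v); return o+d*(z-o[2])/d[2]
def atd(c,u,v,dep):
    o,d=ray(c,u,v); return o+d*dep
E
python3 - <<'E'
from h import *
print(sense(), r.nose_length)
for n in('top','side'):
    p,d,c=snap(n,n+'0.png'); print(n,c['extrinsics'].round(2).tolist(),c['mtx'].tolist(),c['k1'])
E
```

```text
pics
{'time': 0.0, 'joint_pos': array([-7.58819083e+01,  7.51687303e+00,  8.53289328e+01,  2.48399113e-03,
        8.72620338e+01, -4.89213036e+00]), 'qd': array([-0.09625567, -0.02035244, -0.06499359,  0.04891333, -0.03522697,
        0.01204369]), 'joint_efforts': array([ 1.30685035e-03, -5.69403291e+01, -5.00544906e+01,  3.93476398e-06,
        1.47575751e-02,  5.59764075e-06]), 'tool_pos': array([ 195.36181212, -566.76519514,  252.22932124]), 'tcp_rot': array([-96.21002903,  89.89213183, 102.80007201]), 'ft_force': array([-0.30249329, -0.59277166, -0.84712406]), 'wrist_torque': array([-0.04509373, -0.01624907, -0.01397431]), 'finger_gap': 85.2323638248257} 22.0
top [[-0.03, 1.0, -0.09, 477.04], [-1.0, -0.03, -0.03, -13.26], [-0.03, 0.09, 1.0, 1004.88], [0.0, 0.0, 0.0, 1.0]] [[494.2775396606691, 0.0, 282.00206404922596], [0.0, 494.2775396606691, 209.14836405958442], [0.0, 0.0, 1.0]] 0.03006733541990156
side [[0.95, 0.26, -0.19, 323.76], [-0.32, 0.78, -0.55, -617.73], [0.01, 0.58, 0.82, 995.67], [0.0, 0.0, 0.0, 1.0]] [[545.4700781712946, 0.0, 279.6704085213846], [0.0, 545.4700781712946, 210.3594604691233], [0.0, 0.0, 1.0]] -0.030238857549884417
```

View pics/top0.png

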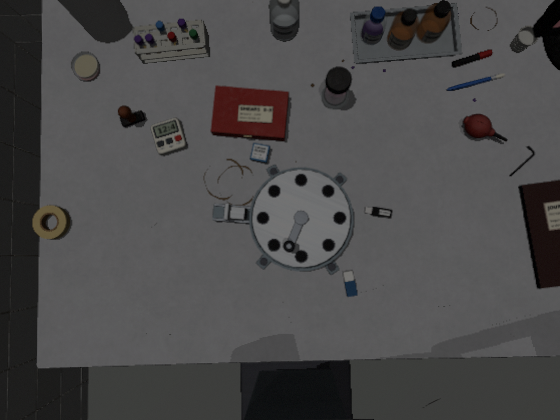

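View pics/side0.png

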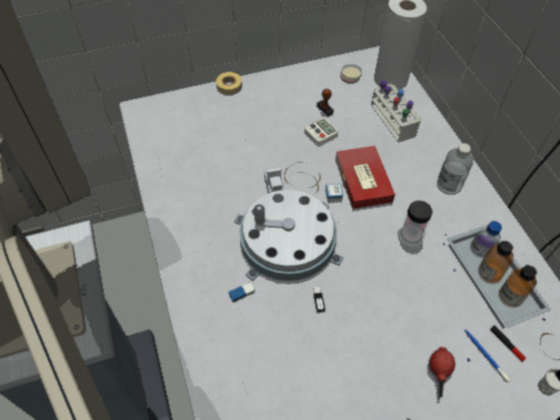

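Top view: turntable hub at about (301,218), handle at (289,245), brake plate at (218,213), cover box (260,152), usb (378,211), eraser (350,283). Now I'll measure these.

```bash
python3 - <<'E'
from h import *
p,d,c=snap('top')
g=cv2.cvtColor(p,cv2.COLOR_RGB2GRAY)
# disc: depth-based mask of height
H=np.zeros(g.shape); XYZ=np.zeros(g.shape+(3,))
for v in range(130,310):
    for u in range(190,410):
        if d[v,u]>0: XYZ[v,u]=atd(c,u,v,d[v,u])
z=XYZ[:,:,2]
m=((z>45)&(z<58)).astype(np.uint8)
n,l,s,ce=cv2.connectedComponentsWithStats(m)
i=1+np.argmax(s[1:,4]); print(s[i],ce[i], 'z',np.median(z[l==i]))
cn=max(cv2.findContours((l==i).astype(np.uint8),0,1)[0],key=cv2.contourArea)
P=np.array([onz(c,u,v,52)[:2] for u,v in cn[:,0]]).astype(np.float32)
(cx,cy),R=cv2.minEnclosingCircle(P); e=cv2.fitEllipse(P); print('disc',cx,cy,R,e)
hm=(z>95)&(z<115); vv,uu=np.nonzero(hm); print('handle px',uu.mean(),vv.mean(),len(uu),np.median(z[hm]),onz(c,uu.mean(),vv.mean(),106))
print('hubpx axis',onz(c,301.5,217.5,60))
bm=(z>50)&(XYZ[:,:,1]>cy+105); vv,uu=np.nonzero(bm); print('plate',len(uu)); print(XYZ[bm][:, :].mean(0),XYZ[bm].min(0),XYZ[bm].max(0))
big=cv2.resize(p[130:310,190:410],None,fx=3.6,fy=3.3,interpolation=2); big=np.clip(big.astype(int)*1.6,0,255).astype(np.uint8)
cv2.imwrite('pics/crop.png',big[:,:,::-1])
E
```

```text
[ 252  170   99   98 7219] [301.18451309 217.84845546] z 51.88472834004028
disc 547.982421875 -24.572406768798828 95.4501953125 ((548.0328979492188, -24.9415283203125), (186.792724609375, 189.12725830078125), 5.149920463562012)
handle px 289.05607476635515 246.25233644859813 107 105.67658163315264 [493.1451117   -1.38240988 106.        ]
hubpx axis [548.18014915 -26.21831935  60.        ]
plate 87
[563.7867909  117.33569215  61.64093315] [548.4851824   83.00230685  50.26513333] [580.4720115  124.29144506  67.51580162]
```

View pics/crop.png

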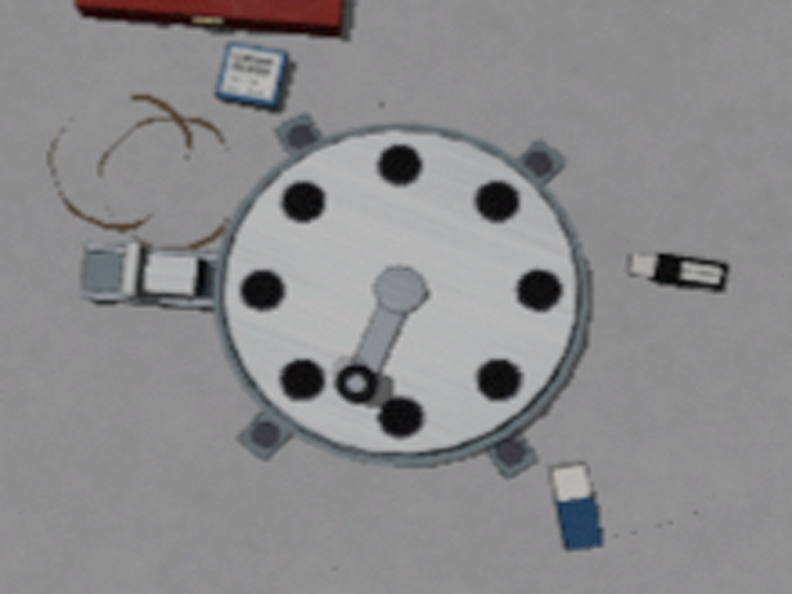

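```bash
cat >> h.py <<'E'
from scipy.spatial.transform import Rotation as Rn
AX=np.array([548.,-24.9])
def pose():
    s=sense(); return np.array(s['tool_pos']),Rn.from_euler('xyz',s['tcp_rot'],degrees=True),s
def plan(target,yang=None):
    p,R,s=pose(); M=R.as_matrix()
    sh=M.T@(np.array(target)-p)/1000
    rv=np.zeros(3)
    if yang is not None:
        best=None
        for a in (yang,yang+180):
            y=np.array([np.cos(np.radians(a)),np.sin(np.radians(a)),0]); x=np.array([0,0,-1.])
            T=np.column_stack([x,y,np.cross(x,y)])
            w=Rn.from_matrix(M.T@T).as_rotvec(degrees=True)
            if best is None or np.linalg.norm(w)<np.linalg.norm(best): best=w
        rv=best
    print('pos',p.round(1),'y',M[:,1].round(3),'z',M[:,2].round(3),'F',np.round(s['ft_force'],2),'gap',round(s['finger_gap'],1),'t',s['time'],'q',np.round(s['joint_pos'],1))
    print('shift',sh.round(4),'rot',rv.round(2))
E
python3 -c "
from h import *
plan([493,-1.4,165],66.9)"
```

```text
pos [ 195.4 -566.9  252.4] y [ 0.326 -0.945 -0.001] z [-0.945 -0.326 -0.   ] F [ 0.31  0.12 -0.34] gap 85.4 t 0.15 q [-75.9   7.5  85.3  -0.   87.3  -4.9]
shift [ 0.0882 -0.4376 -0.4656] rot [4.211e+01 3.000e-02 8.000e-02]
```

Emit:
carry_out(commands=[0.088, -0.438, -0.466, 42, 0, 0, -0.1, 0.088, -0.438, -0.466, 42, 0, 0, -0.1, 0.088, -0.438, -0.466, 42, 0, 0, -0.1, 0.088, -0.438, -0.466, 42, 0, 0, -0.1, 0.088, -0.438, -0.466, 42, 0, 0, -0.1, 0.088, -0.438, -0.466, 42, 0, 0, -0.1, 0.088, -0.438, -0.466, 42, 0, 0, -0.1, 0.088, -0.438, -0.466, 42, 0, 0, -0.1, 0.088, -0.438, -0.466, 42, 0, 0, -0.1, 0.088, -0.438, -0.466, 42, 0, 0, -0.1, 0.088, -0.438, -0.466, 42, 0, 0, -0.1, 0.088, -0.438, -0.466, 42, 0, 0, -0.1], grip_force=20)

```text
time: 1.65
tool_pos: [493.2, 0.9, 164.4]
tcp_rot: [-20.9, 89.9, 136.3]
ft_force: [0.0, -0.7, -0.2]
finger_gap: 46.9
```

```bash
python3 -c "
from h import *
plan([493,-1.4,165],66.9)
p,d,c=snap('wrist','w1.png');print(c['extrinsics'].round(2).tolist())"
```

```text
pos [493.2   0.9 164.4] y [-0.388 -0.922 -0.001] z [-0.922  0.388  0.002] F [ 0.02 -0.67 -0.25] gap 46.9 t 1.65 q [-5.900e+00 -5.700e+00  1.080e+02  1.000e-01  7.780e+01  1.069e+02]
shift [-0.0006  0.0022 -0.0007] rot [0.3  0.13 0.05]
[[-0.39, 0.87, 0.3, 569.77], [-0.92, -0.37, -0.13, -31.69], [-0.0, -0.32, 0.95, 284.74], [0.0, 0.0, 0.0, 1.0]]
```

View pics/w1.png

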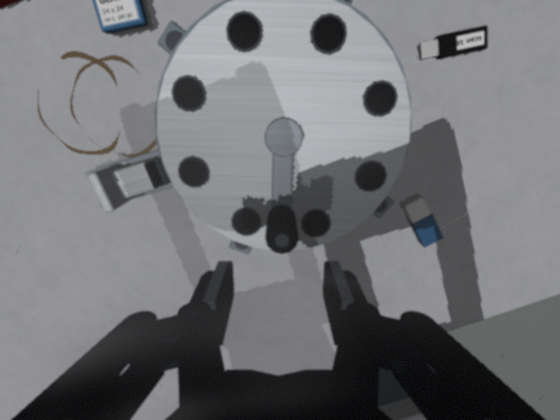

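The wrist view shows the handle top at (283,240), the hub at (284,137) and the brake plate's upper edge from about (88,180) to (112,208). Checking these against the top-view values.

```bash
python3 -c "
from h import *
p,d,c=snap('wrist')
h=onz(c,283,240,106);a=onz(c,284,136,58)
print(h,a,h[:2]-a[:2],np.hypot(*(h[:2]-a[:2])))
for u,v in((88,180),(112,208),(283,240),(284,136)): print(u,v,onz(c,u,v,64),d[v,u],atd(c,u,v,d[v,u]))
g=cv2.resize(p[140:230,70:190],None,fx=5,fy=5,interpolation=2);cv2.imwrite('pics/pl.png',g[:,:,::-1])
plan([493,-1.4,91],66.9)"
```

```text
[494.32330561  -4.48938478 106.        ] [549.90065843 -29.11277805  58.        ] [-55.57735282  24.62339326] 60.787775432157495
88 180 [578.04621137 117.54183904  64.        ] 225.08255 [578.02385804 117.15038422  64.57493886]
112 208 [552.2346983  112.89932329  64.        ] 234.09756 [552.13570525 113.73781601  62.72928417]
283 240 [476.69721339   2.1862109   64.        ] 194.86214 [494.5148151   -4.56191589 106.45633476]
284 136 [550.41741201 -29.21402209  64.        ] 217.50986 [550.22042014 -29.1754268   61.71273727]
pos [492.9  -1.1 164.9] y [-0.39  -0.921 -0.   ] z [-0.921  0.39   0.002] F [ 0.36  0.04 -0.22] gap 47.1 t 1.75 q [-6.100e+00 -5.800e+00  1.080e+02  1.000e-01  7.780e+01  1.068e+02]
shift [ 0.0739  0.0003 -0.0004] rot [0.16 0.09 0.03]
```

View pics/pl.png

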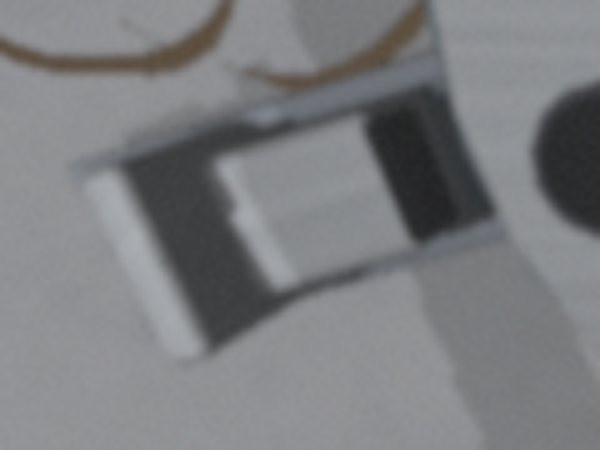

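Emit:
carry_out(commands=[0.04, 0.001, -0.001, 0, 0, 0, -0.1, 0.074, 0.001, -0.001, 0, 0, 0, -0.1, 0.074, 0.001, -0.001, 0, 0, 0, -0.1, 0.074, 0.001, -0.001, 0, 0, 0, 0.2, 0.074, 0.001, -0.001, 0, 0, 0, 0.4, 0.074, 0.001, -0.001, 0, 0, 0, 0.6, 0.074, 0.001, -0.001, 0, 0, 0, 0.8, 0.074, 0.001, -0.001, 0, 0, 0, 0.8], grip_force=20)

```text
time: 2.75
tool_pos: [494.8, -2.5, 92.8]
tcp_rot: [-144.1, 89.9, 13.0]
ft_force: [-0.2, -0.1, 7.2]
finger_gap: 21.3
```

```bash
python3 -c "
from h import *
plan([493,-1.4,91],66.9)"
```

```text
pos [494.8  -2.5  92.8] y [-0.39  -0.921 -0.001] z [-0.921  0.39  -0.002] F [-0.21 -0.08  7.18] gap 21.3 t 2.75 q [ -6.3  -0.8 111.3   0.   69.4 106.7]
shift [ 0.0018 -0.0003  0.0021] rot [ 0.17 -0.1   0.07]
```

```bash
cat >> h.py <<'E'
import json,os
C0=np.array([549.2,-27.2])
def crank(step,n,C=C0,Rad=60.,z=93.,cl=0.8):
    """rows for turning on by step rad per row; prints state in polar parts"""
    p,R,s=pose(); M=R.as_matrix(); d=p[:2]-C; ph=np.arctan2(d[1],d[0]); r0=np.hypot(*d)
    er=np.array([np.cos(ph),np.sin(ph)]); et=np.array([-er[1],er[0]]); F=np.array(s['ft_force'])
    rec=dict(t=s['time'],x=p[0],y=p[1],z=p[2],ph=ph%(2*np.pi),Fr=F[:2]@er,Ft=F[:2]@et,Fz=F[2])
    open('log.txt','a').write(json.dumps(rec)+'\n')
    print({k:round(float(v),2) for k,v in rec.items()},'r',round(r0,2),'phi deg',round(np.degrees(ph)%360,1),'gap',round(s['finger_gap'],1),'q6',round(s['joint_pos'][5],1))
    out=[]
    for i in range(1,n+1):
        a=ph+i*step; rr=r0+(Rad-r0)*min(1,i/3)
        T=np.array([*(C+rr*np.array([np.cos(a),np.sin(a)])),p[2]+(z-p[2])*min(1,i/3)])
        sh=M.T@(T-p)/1000; out.append('%.4f, %.4f, %.4f, 0, 0, 0, %.1f'%(*sh,cl))
    print(', '.join(out))
E
python3 -c "
from h import *
crank(.035,8)"
```

```text
{'t': 2.75, 'x': 494.77, 'y': -2.52, 'z': 92.8, 'ph': 2.72, 'Fr': 0.16, 'Ft': 0.16, 'Fz': 7.18} r 59.76 phi deg 155.6 gap 21.3 q6 106.7
-0.0001, 0.0021, 0.0001, 0, 0, 0, 0.8, -0.0001, 0.0042, 0.0001, 0, 0, 0, 0.8, -0.0002, 0.0063, 0.0001, 0, 0, 0, 0.8, -0.0002, 0.0084, -0.0001, 0, 0, 0, 0.8, -0.0002, 0.0105, -0.0004, 0, 0, 0, 0.8, -0.0002, 0.0125, -0.0008, 0, 0, 0, 0.8, -0.0002, 0.0146, -0.0012, 0, 0, 0, 0.8, -0.0002, 0.0166, -0.0017, 0, 0, 0, 0.8
```

Emit:
carry_out(commands=[0, 0.002, 0, 0, 0, 0, 0.8, 0, 0.004, 0, 0, 0, 0, 0.8, 0, 0.0065, 0, 0, 0, 0, 0.8, 0, 0.0085, 0, 0, 0, 0, 0.8, 0, 0.0105, -0.0005, 0, 0, 0, 0.8, 0, 0.0125, -0.001, 0, 0, 0, 0.8, 0, 0.0145, -0.001, 0, 0, 0, 0.8, 0, 0.0165, -0.0015, 0, 0, 0, 0.8])

```text
time: 3.75
tool_pos: [489.9, -18.5, 93.0]
tcp_rot: [-148.2, 89.8, 8.9]
ft_force: [1.2, 0.4, 2.2]
finger_gap: 21.3
```

```bash
python3 -c "
from h import *
crank(.0375,12)"
```

```text
{'t': 3.75, 'x': 489.91, 'y': -18.46, 'z': 92.95, 'ph': 3.0, 'Fr': -1.11, 'Ft': -0.59, 'Fz': 2.23} r 59.93 phi deg 171.6 gap 21.3 q6 104.7
-0.0000, 0.0022, -0.0006, 0, 0, 0, 0.8, -0.0000, 0.0043, -0.0012, 0, 0, 0, 0.8, -0.0001, 0.0064, -0.0020, 0, 0, 0, 0.8, -0.0001, 0.0085, -0.0028, 0, 0, 0, 0.8, -0.0001, 0.0106, -0.0038, 0, 0, 0, 0.8, -0.0001, 0.0126, -0.0048, 0, 0, 0, 0.8, -0.0001, 0.0146, -0.0058, 0, 0, 0, 0.8, -0.0001, 0.0165, -0.0070, 0, 0, 0, 0.8, -0.0001, 0.0184, -0.0082, 0, 0, 0, 0.8, -0.0001, 0.0202, -0.0095, 0, 0, 0, 0.8, -0.0001, 0.0220, -0.0108, 0, 0, 0, 0.8, -0.0001, 0.0238, -0.0123, 0, 0, 0, 0.8
```

Emit:
carry_out(commands=[0, 0.002, -0.0005, 0, 0, 0, 0.8, 0, 0.0045, -0.001, 0, 0, 0, 0.8, 0, 0.0065, -0.002, 0, 0, 0, 0.8, 0, 0.0085, -0.003, 0, 0, 0, 0.8, 0, 0.0105, -0.004, 0, 0, 0, 0.8, 0, 0.0125, -0.005, 0, 0, 0, 0.8, 0, 0.0145, -0.006, 0, 0, 0, 0.8, 0, 0.0165, -0.007, 0, 0, 0, 0.8, 0, 0.0185, -0.008, 0, 0, 0, 0.8, 0, 0.02, -0.0095, 0, 0, 0, 0.8, 0, 0.022, -0.011, 0, 0, 0, 0.8, 0, 0.024, -0.0125, 0, 0, 0, 0.8])

```text
time: 5.25
tool_pos: [492.1, -45.6, 93.0]
tcp_rot: [-147.3, 89.8, 9.8]
ft_force: [1.5, 1.2, 2.2]
finger_gap: 21.4
```

```bash
python3 -c "
from h import *
crank(.0375,12)"
```

```text
{'t': 5.25, 'x': 492.14, 'y': -45.58, 'z': 92.96, 'ph': 3.45, 'Fr': -1.83, 'Ft': -0.69, 'Fz': 2.17} r 59.95 phi deg 197.9 gap 21.4 q6 101.6
-0.0000, 0.0017, -0.0015, 0, 0, 0, 0.8, -0.0000, 0.0033, -0.0030, 0, 0, 0, 0.8, -0.0000, 0.0049, -0.0046, 0, 0, 0, 0.8, -0.0000, 0.0064, -0.0063, 0, 0, 0, 0.8, -0.0000, 0.0078, -0.0081, 0, 0, 0, 0.8, -0.0000, 0.0092, -0.0098, 0, 0, 0, 0.8, -0.0000, 0.0105, -0.0117, 0, 0, 0, 0.8, -0.0000, 0.0117, -0.0136, 0, 0, 0, 0.8, -0.0000, 0.0129, -0.0155, 0, 0, 0, 0.8, -0.0000, 0.0140, -0.0175, 0, 0, 0, 0.8, -0.0000, 0.0150, -0.0195, 0, 0, 0, 0.8, -0.0000, 0.0159, -0.0215, 0, 0, 0, 0.8
```

Emit:
carry_out(commands=[0, 0.0015, -0.0015, 0, 0, 0, 0.8, 0, 0.0035, -0.003, 0, 0, 0, 0.8, 0, 0.005, -0.0045, 0, 0, 0, 0.8, 0, 0.0065, -0.0065, 0, 0, 0, 0.8, 0, 0.008, -0.008, 0, 0, 0, 0.8, 0, 0.009, -0.01, 0, 0, 0, 0.8, 0, 0.0105, -0.0115, 0, 0, 0, 0.8, 0, 0.0115, -0.0135, 0, 0, 0, 0.8, 0, 0.013, -0.0155, 0, 0, 0, 0.8, 0, 0.014, -0.0175, 0, 0, 0, 0.8, 0, 0.015, -0.0195, 0, 0, 0, 0.8, 0, 0.016, -0.0215, 0, 0, 0, 0.8])

```text
time: 6.75
tool_pos: [505.8, -68.8, 93.0]
tcp_rot: [-145.4, 89.8, 11.7]
ft_force: [1.9, 2.7, 1.0]
finger_gap: 21.4
```

```bash
python3 -c "
from h import *
crank(.0375,12)"
```

```text
{'t': 6.75, 'x': 505.78, 'y': -68.76, 'z': 92.95, 'ph': 3.91, 'Fr': -3.2, 'Ft': -0.63, 'Fz': 0.98} r 60.11 phi deg 223.7 gap 21.4 q6 99.4
-0.0000, 0.0008, -0.0021, 0, 0, 0, 0.8, -0.0000, 0.0016, -0.0042, 0, 0, 0, 0.8, -0.0000, 0.0022, -0.0064, 0, 0, 0, 0.8, -0.0000, 0.0028, -0.0085, 0, 0, 0, 0.8, -0.0000, 0.0034, -0.0107, 0, 0, 0, 0.8, -0.0000, 0.0038, -0.0129, 0, 0, 0, 0.8, -0.0000, 0.0042, -0.0152, 0, 0, 0, 0.8, -0.0000, 0.0045, -0.0174, 0, 0, 0, 0.8, -0.0000, 0.0047, -0.0196, 0, 0, 0, 0.8, -0.0000, 0.0048, -0.0219, 0, 0, 0, 0.8, -0.0000, 0.0048, -0.0241, 0, 0, 0, 0.8, 0.0000, 0.0047, -0.0264, 0, 0, 0, 0.8
```

```bash
sed -i 's/^C0=.*/C0=np.array([549.3,-26.4])/' h.py; python3 -c "
from h import *
crank(.0375,12)"
```

```text
{'t': 6.75, 'x': 505.78, 'y': -68.76, 'z': 92.95, 'ph': 3.91, 'Fr': -3.2, 'Ft': -0.6, 'Fz': 0.98} r 60.73 phi deg 224.2 gap 21.4 q6 99.4
-0.0000, 0.0006, -0.0022, 0, 0, 0, 0.8, -0.0000, 0.0011, -0.0044, 0, 0, 0, 0.8, -0.0000, 0.0016, -0.0066, 0, 0, 0, 0.8, -0.0000, 0.0022, -0.0088, 0, 0, 0, 0.8, -0.0000, 0.0027, -0.0110, 0, 0, 0, 0.8, -0.0000, 0.0031, -0.0132, 0, 0, 0, 0.8, -0.0000, 0.0035, -0.0154, 0, 0, 0, 0.8, -0.0000, 0.0037, -0.0177, 0, 0, 0, 0.8, -0.0000, 0.0039, -0.0199, 0, 0, 0, 0.8, -0.0000, 0.0040, -0.0222, 0, 0, 0, 0.8, 0.0000, 0.0040, -0.0244, 0, 0, 0, 0.8, 0.0000, 0.0039, -0.0267, 0, 0, 0, 0.8
```

Emit:
carry_out(commands=[0, 0.0005, -0.002, 0, 0, 0, 0.8, 0, 0.001, -0.0045, 0, 0, 0, 0.8, 0, 0.0015, -0.0065, 0, 0, 0, 0.8, 0, 0.002, -0.009, 0, 0, 0, 0.8, 0, 0.0025, -0.011, 0, 0, 0, 0.8, 0, 0.003, -0.013, 0, 0, 0, 0.8, 0, 0.0035, -0.0155, 0, 0, 0, 0.8, 0, 0.0035, -0.0175, 0, 0, 0, 0.8, 0, 0.004, -0.02, 0, 0, 0, 0.8, 0, 0.004, -0.022, 0, 0, 0, 0.8, 0, 0.004, -0.0245, 0, 0, 0, 0.8, 0, 0.004, -0.0265, 0, 0, 0, 0.8])

```text
time: 8.25
tool_pos: [528.7, -82.8, 92.9]
tcp_rot: [-145.3, 89.9, 11.7]
ft_force: [-0.9, 0.0, 2.6]
finger_gap: 21.5
```

```bash
python3 -c "
from h import *
crank(.0375,12)"
```

```text
{'t': 8.25, 'x': 528.73, 'y': -82.83, 'z': 92.95, 'ph': 4.36, 'Fr': 0.27, 'Ft': -0.89, 'Fz': 2.59} r 60.06 phi deg 250.0 gap 21.5 q6 98.5
-0.0000, -0.0002, -0.0022, 0, 0, 0, 0.8, -0.0000, -0.0004, -0.0045, 0, 0, 0, 0.8, -0.0000, -0.0008, -0.0067, 0, 0, 0, 0.8, -0.0000, -0.0012, -0.0089, 0, 0, 0, 0.8, -0.0000, -0.0017, -0.0111, 0, 0, 0, 0.8, -0.0000, -0.0022, -0.0133, 0, 0, 0, 0.8, -0.0000, -0.0029, -0.0154, 0, 0, 0, 0.8, -0.0000, -0.0036, -0.0176, 0, 0, 0, 0.8, -0.0000, -0.0044, -0.0197, 0, 0, 0, 0.8, 0.0000, -0.0053, -0.0217, 0, 0, 0, 0.8, 0.0000, -0.0063, -0.0238, 0, 0, 0, 0.8, 0.0000, -0.0073, -0.0258, 0, 0, 0, 0.8
```

Emit:
carry_out(commands=[0, 0, -0.002, 0, 0, 0, 0.8, 0, -0.0005, -0.0045, 0, 0, 0, 0.8, 0, -0.001, -0.0065, 0, 0, 0, 0.8, 0, -0.001, -0.009, 0, 0, 0, 0.8, 0, -0.0015, -0.011, 0, 0, 0, 0.8, 0, -0.002, -0.0135, 0, 0, 0, 0.8, 0, -0.003, -0.0155, 0, 0, 0, 0.8, 0, -0.0035, -0.0175, 0, 0, 0, 0.8, 0, -0.0045, -0.0195, 0, 0, 0, 0.8, 0, -0.0055, -0.0215, 0, 0, 0, 0.8, 0, -0.0065, -0.024, 0, 0, 0, 0.8, 0, -0.0075, -0.026, 0, 0, 0, 0.8])

```text
time: 9.75
tool_pos: [555.8, -86.1, 93.0]
tcp_rot: [-144.5, 89.9, 12.6]
ft_force: [-1.4, -1.0, 2.0]
finger_gap: 21.1
```

```bash
python3 -c "
from h import *
crank(.0375,12)"
```

```text
{'t': 9.75, 'x': 555.77, 'y': -86.06, 'z': 92.99, 'ph': 4.82, 'Fr': 0.83, 'Ft': -1.46, 'Fz': 2.0} r 60.01 phi deg 276.2 gap 21.1 q6 98.8
0.0000, -0.0011, -0.0019, 0, 0, 0, 0.8, 0.0000, -0.0023, -0.0038, 0, 0, 0, 0.8, 0.0000, -0.0036, -0.0057, 0, 0, 0, 0.8, 0.0000, -0.0050, -0.0075, 0, 0, 0, 0.8, 0.0000, -0.0064, -0.0093, 0, 0, 0, 0.8, 0.0000, -0.0078, -0.0110, 0, 0, 0, 0.8, 0.0000, -0.0094, -0.0126, 0, 0, 0, 0.8, 0.0000, -0.0110, -0.0142, 0, 0, 0, 0.8, 0.0000, -0.0126, -0.0157, 0, 0, 0, 0.8, 0.0000, -0.0143, -0.0172, 0, 0, 0, 0.8, 0.0001, -0.0161, -0.0186, 0, 0, 0, 0.8, 0.0001, -0.0179, -0.0199, 0, 0, 0, 0.8
```

Emit:
carry_out(commands=[0, -0.001, -0.002, 0, 0, 0, 0.8, 0, -0.0025, -0.004, 0, 0, 0, 0.8, 0, -0.0035, -0.0055, 0, 0, 0, 0.8, 0, -0.005, -0.0075, 0, 0, 0, 0.8, 0, -0.0065, -0.0095, 0, 0, 0, 0.8, 0, -0.008, -0.011, 0, 0, 0, 0.8, 0, -0.0095, -0.0125, 0, 0, 0, 0.8, 0, -0.011, -0.014, 0, 0, 0, 0.8])

```text
time: 10.75
tool_pos: [571.8, -82.1, 92.9]
tcp_rot: [66.8, 90.0, -136.2]
ft_force: [-7.6, -4.4, 6.1]
finger_gap: 21.2
```

```bash
python3 -c "
from h import *
crank(.0375,12)"
```

```text
{'t': 10.75, 'x': 571.78, 'y': -82.08, 'z': 92.86, 'ph': 5.1, 'Fr': 1.21, 'Ft': -8.65, 'Fz': 6.12} r 60.05 phi deg 292.0 gap 21.2 q6 99.7
-0.0000, -0.0016, -0.0016, 0, 0, 0, 0.8, -0.0001, -0.0033, -0.0030, 0, 0, 0, 0.8, -0.0001, -0.0051, -0.0045, 0, 0, 0, 0.8, -0.0001, -0.0068, -0.0058, 0, 0, 0, 0.8, -0.0002, -0.0087, -0.0071, 0, 0, 0, 0.8, -0.0002, -0.0106, -0.0084, 0, 0, 0, 0.8, -0.0002, -0.0125, -0.0095, 0, 0, 0, 0.8, -0.0002, -0.0145, -0.0106, 0, 0, 0, 0.8, -0.0002, -0.0165, -0.0116, 0, 0, 0, 0.8, -0.0002, -0.0185, -0.0126, 0, 0, 0, 0.8, -0.0002, -0.0206, -0.0134, 0, 0, 0, 0.8, -0.0002, -0.0227, -0.0142, 0, 0, 0, 0.8
```

Emit:
carry_out(commands=[0, -0.0015, -0.0015, 0, 0, 0, 0.8, 0, -0.0035, -0.003, 0, 0, 0, 0.8, 0, -0.005, -0.0045, 0, 0, 0, 0.8, 0, -0.007, -0.006, 0, 0, 0, 0.8, 0, -0.0085, -0.007, 0, 0, 0, 0.8, 0, -0.0105, -0.0085, 0, 0, 0, 0.8, 0, -0.0125, -0.0095, 0, 0, 0, 0.8])

```text
time: 11.62
tool_pos: [584.7, -75.1, 92.9]
tcp_rot: [58.1, 89.8, -144.9]
ft_force: [-6.1, -5.8, 5.9]
finger_gap: 21.1
```

```bash
python3 -c "
from h import *
crank(.025,6)"
```

```text
{'t': 11.62, 'x': 584.68, 'y': -75.12, 'z': 92.85, 'ph': 5.34, 'Fr': 1.07, 'Ft': -8.33, 'Fz': 5.9} r 60.21 phi deg 306.0 gap 21.1 q6 100.8
-0.0001, -0.0013, -0.0007, 0, 0, 0, 0.8, -0.0001, -0.0027, -0.0014, 0, 0, 0, 0.8, -0.0002, -0.0040, -0.0020, 0, 0, 0, 0.8, -0.0002, -0.0054, -0.0027, 0, 0, 0, 0.8, -0.0002, -0.0068, -0.0033, 0, 0, 0, 0.8, -0.0002, -0.0081, -0.0039, 0, 0, 0, 0.8
```

Emit:
carry_out(commands=[0, -0.0015, -0.0005, 0, 0, 0, 0.8, 0, -0.0025, -0.0015, 0, 0, 0, 0.8, 0, -0.004, -0.002, 0, 0, 0, 0.8, 0, -0.0055, -0.0025, 0, 0, 0, 0.8])

```text
time: 12.12
tool_pos: [588.5, -72.0, 92.9]
tcp_rot: [62.1, 89.7, -140.9]
ft_force: [-5.3, -6.3, 5.6]
finger_gap: 21.5
```

```bash
python3 -c "
from h import *
crank(.025,4)"
```

```text
{'t': 12.12, 'x': 588.55, 'y': -72.04, 'z': 92.9, 'ph': 5.42, 'Fr': 1.28, 'Ft': -8.1, 'Fz': 5.58} r 60.2 phi deg 310.7 gap 21.5 q6 101.3
-0.0000, -0.0014, -0.0006, 0, 0, 0, 0.8, -0.0001, -0.0028, -0.0011, 0, 0, 0, 0.8, -0.0001, -0.0042, -0.0017, 0, 0, 0, 0.8, -0.0001, -0.0056, -0.0022, 0, 0, 0, 0.8
```

Emit:
carry_out(commands=[0, -0.0015, -0.0005, 0, 0, 0, 0.8, 0, -0.003, -0.001, 0, 0, 0, 0.8, 0, -0.004, -0.0015, 0, 0, 0, 0.8, 0, -0.0055, -0.002, 0, 0, 0, 0.8])

```text
time: 12.62
tool_pos: [592.0, -68.9, 92.9]
tcp_rot: [65.0, 89.6, -138.0]
ft_force: [-4.9, -6.8, 4.9]
finger_gap: 20.7
```

```bash
python3 -c "
from h import *
crank(.025,4)"
```

```text
{'t': 12.62, 'x': 592.0, 'y': -68.89, 'z': 92.91, 'ph': 5.5, 'Fr': 1.38, 'Ft': -8.28, 'Fz': 4.87} r 60.24 phi deg 315.1 gap 20.7 q6 101.8
-0.0000, -0.0014, -0.0005, 0, 0, 0, 0.8, -0.0001, -0.0029, -0.0009, 0, 0, 0, 0.8, -0.0001, -0.0043, -0.0013, 0, 0, 0, 0.8, -0.0001, -0.0058, -0.0017, 0, 0, 0, 0.8
```

Emit:
carry_out(commands=[0, -0.0015, -0.0005, 0, 0, 0, 0.8, 0, -0.003, -0.001, 0, 0, 0, 0.8, 0, -0.0045, -0.0015, 0, 0, 0, 0.8, 0, -0.006, -0.0015, 0, 0, 0, 0.8])

```text
time: 13.12
tool_pos: [595.4, -65.0, 92.9]
tcp_rot: [68.3, 89.5, -134.8]
ft_force: [-3.9, -6.0, 3.5]
finger_gap: 21.2
```

```bash
python3 -c "
from h import *
crank(.025,4)"
```

```text
{'t': 13.12, 'x': 595.38, 'y': -65.05, 'z': 92.94, 'ph': 5.59, 'Fr': 0.87, 'Ft': -7.14, 'Fz': 3.5} r 60.14 phi deg 320.0 gap 21.2 q6 102.3
-0.0000, -0.0015, -0.0004, 0, 0, 0, 0.8, -0.0001, -0.0029, -0.0007, 0, 0, 0, 0.8, -0.0001, -0.0044, -0.0010, 0, 0, 0, 0.8, -0.0001, -0.0059, -0.0013, 0, 0, 0, 0.8
```

Emit:
carry_out(commands=[0, -0.0015, -0.0005, 0, 0, 0, 0.8, 0, -0.003, -0.0005, 0, 0, 0, 0.8, 0, -0.0045, -0.001, 0, 0, 0, 0.8, 0, -0.006, -0.0015, 0, 0, 0, 0.8])

```text
time: 13.62
tool_pos: [599.5, -59.8, 93.0]
tcp_rot: [70.0, 89.5, -133.0]
ft_force: [0.2, -1.2, 1.7]
finger_gap: 21.3
```

```bash
python3 -c "
from h import *
crank(.025,4)"
```

```text
{'t': 13.62, 'x': 599.54, 'y': -59.8, 'z': 93.0, 'ph': 5.7, 'Fr': 0.84, 'Ft': -0.82, 'Fz': 1.65} r 60.33 phi deg 326.4 gap 21.3 q6 102.8
-0.0000, -0.0015, -0.0001, 0, 0, 0, 0.8, -0.0000, -0.0030, -0.0003, 0, 0, 0, 0.8, -0.0000, -0.0045, -0.0003, 0, 0, 0, 0.8, -0.0000, -0.0060, -0.0005, 0, 0, 0, 0.8
```

```bash
python3 -c "
from h import *
crank(-.02,3)"
```

```text
{'t': 13.62, 'x': 599.54, 'y': -59.8, 'z': 93.0, 'ph': 5.7, 'Fr': 0.84, 'Ft': -0.82, 'Fz': 1.65} r 60.33 phi deg 326.4 gap 21.3 q6 102.8
0.0000, 0.0012, 0.0003, 0, 0, 0, 0.8, 0.0000, 0.0023, 0.0007, 0, 0, 0, 0.8, 0.0000, 0.0035, 0.0011, 0, 0, 0, 0.8
```

Emit:
carry_out(commands=[0, 0.001, 0.0005, 0, 0, 0, 0.8, 0, 0.0025, 0.0005, 0, 0, 0, 0.8, 0, 0.0035, 0.001, 0, 0, 0, 0.8])

```text
time: 14.0
tool_pos: [597.3, -62.6, 93.0]
tcp_rot: [70.6, 89.5, -132.4]
ft_force: [0.8, -1.0, 0.5]
finger_gap: 21.7
```

```bash
python3 -c "
from h import *
crank(-.02,3)"
```

```text
{'t': 14.0, 'x': 597.29, 'y': -62.63, 'z': 93.03, 'ph': 5.64, 'Fr': 1.2, 'Ft': -0.3, 'Fz': 0.49} r 60.13 phi deg 322.9 gap 21.7 q6 102.5
0.0000, 0.0012, 0.0003, 0, 0, 0, 0.8, 0.0000, 0.0023, 0.0007, 0, 0, 0, 0.8, 0.0001, 0.0034, 0.0011, 0, 0, 0, 0.8
```

Emit:
carry_out(commands=[0, 0.001, 0.0005, 0, 0, 0, 0.8, 0, 0.0025, 0.0005, 0, 0, 0, 0.8, 0, 0.0035, 0.001, 0, 0, 0, 0.8])

```text
time: 14.38
tool_pos: [595.2, -65.1, 93.1]
tcp_rot: [70.6, 89.6, -132.5]
ft_force: [3.8, 3.8, -1.1]
finger_gap: 21.1
```

```bash
python3 -c "
from h import *
crank(-.04,12)"
```

```text
{'t': 14.38, 'x': 595.23, 'y': -65.1, 'z': 93.09, 'ph': 5.58, 'Fr': 0.43, 'Ft': 5.36, 'Fz': -1.09} r 60.06 phi deg 319.9 gap 21.1 q6 102.2
0.0000, 0.0023, 0.0008, 0, 0, 0, 0.8, 0.0001, 0.0045, 0.0016, 0, 0, 0, 0.8, 0.0001, 0.0067, 0.0026, 0, 0, 0, 0.8, 0.0002, 0.0089, 0.0036, 0, 0, 0, 0.8, 0.0002, 0.0110, 0.0047, 0, 0, 0, 0.8, 0.0002, 0.0131, 0.0059, 0, 0, 0, 0.8, 0.0002, 0.0151, 0.0072, 0, 0, 0, 0.8, 0.0002, 0.0171, 0.0085, 0, 0, 0, 0.8, 0.0002, 0.0191, 0.0099, 0, 0, 0, 0.8, 0.0003, 0.0209, 0.0114, 0, 0, 0, 0.8, 0.0003, 0.0227, 0.0130, 0, 0, 0, 0.8, 0.0003, 0.0245, 0.0147, 0, 0, 0, 0.8
```

Emit:
carry_out(commands=[0, 0.0025, 0.001, 0, 0, 0, 0.8, 0, 0.0045, 0.0015, 0, 0, 0, 0.8, 0, 0.0065, 0.0025, 0, 0, 0, 0.8, 0, 0.009, 0.0035, 0, 0, 0, 0.8, 0, 0.011, 0.0045, 0, 0, 0, 0.8, 0, 0.013, 0.006, 0, 0, 0, 0.8, 0, 0.015, 0.007, 0, 0, 0, 0.8, 0, 0.017, 0.0085, 0, 0, 0, 0.8, 0, 0.019, 0.01, 0, 0, 0, 0.8, 0, 0.021, 0.0115, 0, 0, 0, 0.8, 0, 0.0225, 0.013, 0, 0, 0, 0.8, 0, 0.0245, 0.0145, 0, 0, 0, 0.8])

```text
time: 15.88
tool_pos: [573.0, -81.6, 93.3]
tcp_rot: [81.4, 89.7, -121.6]
ft_force: [7.3, 3.3, -4.2]
finger_gap: 21.3
```

```bash
python3 -c "
from h import *
crank(-.02,5)"
```

```text
{'t': 15.88, 'x': 573.0, 'y': -81.61, 'z': 93.26, 'ph': 5.12, 'Fr': -0.11, 'Ft': 8.0, 'Fz': -4.2} r 60.09 phi deg 293.2 gap 21.3 q6 100.1
0.0001, 0.0008, 0.0009, 0, 0, 0, 0.8, 0.0002, 0.0017, 0.0017, 0, 0, 0, 0.8, 0.0003, 0.0025, 0.0026, 0, 0, 0, 0.8, 0.0003, 0.0033, 0.0035, 0, 0, 0, 0.8, 0.0003, 0.0041, 0.0044, 0, 0, 0, 0.8
```

Emit:
carry_out(commands=[0, 0.001, 0.001, 0, 0, 0, 0.8, 0, 0.0015, 0.0015, 0, 0, 0, 0.8, 0, 0.0025, 0.0025, 0, 0, 0, 0.8, 0, 0.0035, 0.0035, 0, 0, 0, 0.8, 0, 0.004, 0.0045, 0, 0, 0, 0.8])

```text
time: 16.5
tool_pos: [568.1, -83.3, 93.2]
tcp_rot: [102.2, 89.7, -100.8]
ft_force: [8.7, 1.7, -4.4]
finger_gap: 21.6
```

```bash
python3 -c "
from h import *
crank(-.02,4)"
```

```text
{'t': 16.5, 'x': 568.1, 'y': -83.32, 'z': 93.25, 'ph': 5.03, 'Fr': 1.1, 'Ft': 8.76, 'Fz': -4.38} r 59.95 phi deg 288.3 gap 21.6 q6 99.8
0.0001, 0.0008, 0.0009, 0, 0, 0, 0.8, 0.0002, 0.0016, 0.0018, 0, 0, 0, 0.8, 0.0003, 0.0023, 0.0027, 0, 0, 0, 0.8, 0.0003, 0.0031, 0.0037, 0, 0, 0, 0.8
```

Emit:
carry_out(commands=[0, 0.001, 0.001, 0, 0, 0, 0.8, 0, 0.0015, 0.002, 0, 0, 0, 0.8, 0, 0.0025, 0.0025, 0, 0, 0, 0.8, 0, 0.003, 0.0035, 0, 0, 0, 0.8])

```text
time: 17.0
tool_pos: [564.0, -84.7, 93.2]
tcp_rot: [113.7, 89.7, -89.3]
ft_force: [5.4, 1.0, -3.4]
finger_gap: 21.4
```

```bash
python3 -c "
from h import *
crank(-.02,3)"
```

```text
{'t': 17.0, 'x': 564.04, 'y': -84.68, 'z': 93.18, 'ph': 4.96, 'Fr': 0.36, 'Ft': 5.49, 'Fz': -3.45} r 60.11 phi deg 284.2 gap 21.4 q6 99.6
0.0001, 0.0007, 0.0010, 0, 0, 0, 0.8, 0.0001, 0.0014, 0.0020, 0, 0, 0, 0.8, 0.0002, 0.0020, 0.0030, 0, 0, 0, 0.8
```

Emit:
carry_out(commands=[0, 0.0005, 0.001, 0, 0, 0, 0.8, 0, 0.0015, 0.002, 0, 0, 0, 0.8, 0, 0.002, 0.003, 0, 0, 0, 0.8])

```text
time: 17.38
tool_pos: [560.1, -85.5, 93.1]
tcp_rot: [105.4, 89.7, -97.7]
ft_force: [0.9, -0.0, 0.7]
finger_gap: 21.5
```

```bash
python3 -c "
from h import *
crank(.04,10)"
```

```text
{'t': 17.38, 'x': 560.09, 'y': -85.51, 'z': 93.07, 'ph': 4.89, 'Fr': 0.17, 'Ft': 0.87, 'Fz': 0.73} r 60.09 phi deg 280.3 gap 21.5 q6 99.4
0.0000, -0.0014, -0.0020, 0, 0, 0, 0.8, 0.0000, -0.0028, -0.0039, 0, 0, 0, 0.8, 0.0001, -0.0044, -0.0057, 0, 0, 0, 0.8, 0.0001, -0.0060, -0.0075, 0, 0, 0, 0.8, 0.0000, -0.0076, -0.0092, 0, 0, 0, 0.8, 0.0000, -0.0094, -0.0109, 0, 0, 0, 0.8, 0.0000, -0.0111, -0.0125, 0, 0, 0, 0.8, 0.0000, -0.0130, -0.0140, 0, 0, 0, 0.8, 0.0000, -0.0149, -0.0155, 0, 0, 0, 0.8, 0.0000, -0.0169, -0.0169, 0, 0, 0, 0.8
```

```bash
python3 -c "
from h import *
crank(.043,10)"
```

```text
{'t': 17.38, 'x': 560.09, 'y': -85.51, 'z': 93.07, 'ph': 4.89, 'Fr': 0.17, 'Ft': 0.87, 'Fz': 0.73} r 60.09 phi deg 280.3 gap 21.5 q6 99.4
0.0000, -0.0015, -0.0021, 0, 0, 0, 0.8, 0.0000, -0.0031, -0.0042, 0, 0, 0, 0.8, 0.0001, -0.0047, -0.0061, 0, 0, 0, 0.8, 0.0000, -0.0065, -0.0080, 0, 0, 0, 0.8, 0.0000, -0.0083, -0.0099, 0, 0, 0, 0.8, 0.0000, -0.0102, -0.0116, 0, 0, 0, 0.8, 0.0000, -0.0121, -0.0133, 0, 0, 0, 0.8, 0.0000, -0.0141, -0.0149, 0, 0, 0, 0.8, 0.0000, -0.0162, -0.0164, 0, 0, 0, 0.8, 0.0000, -0.0184, -0.0178, 0, 0, 0, 0.8
```

Emit:
carry_out(commands=[0, -0.0015, -0.002, 0, 0, 0, 0.8, 0, -0.003, -0.004, 0, 0, 0, 0.8, 0, -0.0045, -0.006, 0, 0, 0, 0.8, 0, -0.0065, -0.008, 0, 0, 0, 0.8, 0, -0.0085, -0.01, 0, 0, 0, 0.8, 0, -0.01, -0.0115, 0, 0, 0, 0.8, 0, -0.012, -0.0135, 0, 0, 0, 0.8, 0, -0.014, -0.015, 0, 0, 0, 0.8, 0, -0.016, -0.0165, 0, 0, 0, 0.8, 0, -0.0185, -0.018, 0, 0, 0, 0.8, 0, -0.0185, -0.018, 0, 0, 0, 0.8, 0, -0.0185, -0.018, 0, 0, 0, 0.8])

```text
time: 18.88
tool_pos: [583.5, -76.1, 93.0]
tcp_rot: [92.9, 89.7, -110.1]
ft_force: [-4.1, -2.8, 3.7]
finger_gap: 21.6
```

```bash
python3 -c "
from h import *
crank(-.028,1)"
```

```text
{'t': 18.88, 'x': 583.47, 'y': -76.11, 'z': 92.98, 'ph': 5.31, 'Fr': -0.05, 'Ft': -4.97, 'Fz': 3.67} r 60.32 phi deg 304.5 gap 21.6 q6 100.9
0.0000, 0.0014, 0.0010, 0, 0, 0, 0.8
```

Emit:
carry_out(commands=[0, 0.001, 0.0005, 0, 0, 0, 0.8, 0, 0.001, 0.0005, 0, 0, 0, 0.6, 0, 0.001, 0.0005, 0, 0, 0, 0.3, 0, 0.001, 0.0005, 0, 0, 0, 0, 0, 0.001, 0.0005, 0, 0, 0, -0.1, 0, 0.001, 0.0005, 0, 0, 0, -0.1, -0.03, 0.001, 0.0005, 0, 0, 0, -0.1, -0.07, 0.001, 0.0005, 0, 0, 0, -0.1, -0.09, 0.001, 0.0005, 0, 0, 0, -0.1, -0.09, 0.001, 0.0005, 0, 0, 0, -0.1])

```text
time: 20.12
tool_pos: [584.0, -76.6, 184.7]
tcp_rot: [127.2, 89.6, -75.9]
ft_force: [-0.1, -0.0, 0.1]
finger_gap: 46.8
```

```bash
python3 - <<'E'
from h import *
plan([560,140,173],-6.3)
p,d,c=snap('wrist','w2.png')
p,d,c=snap('top','t2.png')
for v in range(225,262): pass
# handle by depth, dark ring top
best=[]
for v in range(130,310):
    for u in range(190,410):
        if d[v,u]>0:
            q=atd(c,u,v,d[v,u])
            if 98<q[2]<112 and np.hypot(*(q[:2]-AX))<75: best.append((u,v))
b=np.array(best); print(len(b), b.mean(0) if len(b) else '')
if len(b):
    h=onz(c,*b.mean(0),106); w=h[:2]-AX; print(h,np.hypot(*w),np.arctan2(w[1],w[0])%(2*np.pi))
E
```

```text
pos [584.  -76.6 184.7] y [-0.391 -0.92   0.005] z [-0.92   0.391 -0.004] F [-0.08 -0.03  0.13] gap 46.8 t 20.125 q [-12.3   8.   91.9  -0.3  79.9 100.8]
shift [ 0.0103 -0.19    0.1068] rot [73.27 -0.38 -0.11]
0
```

View pics/w2.png

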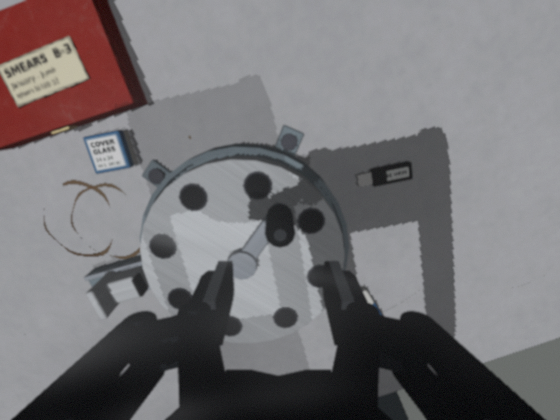

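The wrist view shows the handle free at (282,236), the hub at (242,262), and nothing moved. I'll check its angle and plan the brake approach: closed fingers, with tool z along the push direction.

```bash
python3 - <<'E'
from h import *
c=optics.calibration('wrist')
h=onz(c,282,236,106)[:2];a=onz(c,242,262,58)[:2];w=h-a
print(h,a,np.hypot(*w),np.arctan2(w[1],w[0])%(2*np.pi))
p,R,s=pose();M=R.as_matrix()
print(M.T@(np.array([569.5,160.4,165])-p)/1000)
E
```

```text
[579.4462439 -78.7094952] [550.75673596 -28.76080245] 57.60173411415512 5.23375685458956
[ 0.01536447 -0.21289893  0.10424565]
```

Emit:
carry_out(commands=[0.015, -0.213, 0.104, -107, 0, 0, 1, 0.015, -0.213, 0.104, -107, 0, 0, 1, 0.015, -0.213, 0.104, -107, 0, 0, 1, 0.015, -0.213, 0.104, -107, 0, 0, 1, 0.015, -0.213, 0.104, -107, 0, 0, 1, 0.015, -0.213, 0.104, -107, 0, 0, 1, 0.015, -0.213, 0.104, -107, 0, 0, 1, 0.015, -0.213, 0.104, -107, 0, 0, 1, 0.015, -0.213, 0.104, -107, 0, 0, 1, 0.015, -0.213, 0.104, -107, 0, 0, 1, 0.015, -0.213, 0.104, -107, 0, 0, 1, 0.015, -0.213, 0.104, -107, 0, 0, 1])

```text
time: 21.72
tool_pos: [569.1, 160.3, 164.1]
tcp_rot: [-38.5, 89.6, -134.7]
ft_force: [0.3, -0.5, 0.2]
finger_gap: -0.0
```

```bash
python3 - <<'E'
from h import *
plan([569.5,160.4,58],-6.3)
p,d,c=snap('top','t3.png')
p2,d2,c2=snap('side')
cv2.imwrite('pics/c3.png',np.hstack([cv2.resize(p[150:300,190:390],(400,300),interpolation=2),cv2.resize(p2[120:300,180:360],(300,300),interpolation=2)])[:,:,::-1])
g=p.max(2); pts=[]
for v in range(165,275):
    for u in range(245,360):
        if d[v,u]>0:
            q=atd(c,u,v,d[v,u])
            if 98<q[2]<112 and np.hypot(*(q[:2]-AX))<75: pts.append((u,v))
b=np.array(pts); print(len(b))
if len(b):
    h=onz(c,*b.mean(0),106); w=h[:2]-AX; print(b.mean(0),h,np.hypot(*w),np.arctan2(w[1],w[0])%(2*np.pi))
E
```

```text
pos [569.1 160.3 164.1] y [ 0.994 -0.109 -0.005] z [-0.109 -0.994  0.006] F [ 0.27 -0.47  0.25] gap -0.0 t 21.725 q [10.9  9.8 92.2 -0.3 78.4 17.2]
shift [ 0.1061  0.0009 -0.0008] rot [0.04 0.35 0.28]
112
[328.5 197.5] [579.82613487 -75.98032685 106.        ] 60.183906920177364 5.269592395574165
```

View pics/c3.png

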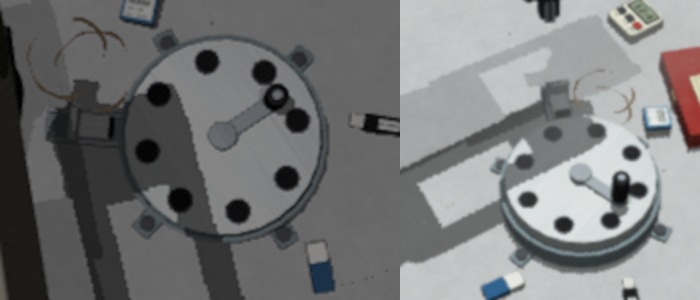

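Emit:
carry_out(commands=[0.05, 0.001, -0.001, 0, 0, 0, 1, 0.09, 0.001, -0.001, 0, 0, 0, 1, 0.106, 0.001, -0.001, 0, 0, 0, 1, 0.106, 0.001, -0.001, 0, 0, 0, 1, 0.106, 0.001, 0.005, 0, 0, 0, 1, 0.106, 0.001, 0.01, 0, 0, 0, 1, 0.106, 0.001, 0.015, 0, 0, 0, 1])

```text
time: 22.7
tool_pos: [569.2, 144.4, 60.1]
tcp_rot: [-19.8, 89.7, -116.0]
ft_force: [0.2, -0.7, 0.3]
finger_gap: -0.3
```

```bash
python3 - <<'E'
from h import *
plan([569.5,160.4,58],-6.3)
p,d,c=snap('wrist','w4.png')
E
```

```text
pos [569.2 144.4  60.1] y [ 0.994 -0.108 -0.002] z [-0.108 -0.994  0.005] F [ 0.16 -0.75  0.34] gap -0.3 t 22.7 q [ 9.4 15.6 97.1 -0.3 67.5 15.7]
shift [ 0.0021 -0.0014 -0.016 ] rot [0.1  0.3  0.11]
```

View pics/w4.png

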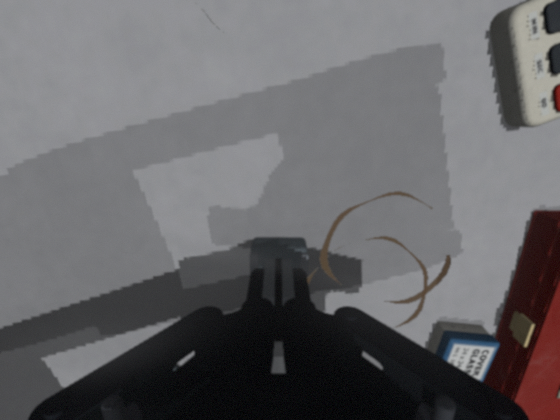

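Emit:
carry_out(commands=[0.001, -0.001, 0.003, 0, 0, 0, 1, 0.001, -0.001, 0.006, 0, 0, 0, 1, 0.001, -0.001, 0.009, 0, 0, 0, 1, 0.001, -0.001, 0.011, 0, 0, 0, 1, 0.001, -0.001, 0.013, 0, 0, 0, 1, 0.001, -0.001, 0.015, 0, 0, 0, 1, 0.001, -0.001, 0.016, 0, 0, 0, 1])

```text
time: 23.62
tool_pos: [566.1, 128.2, 58.8]
tcp_rot: [-25.0, 89.7, -121.2]
ft_force: [0.7, 2.9, -1.6]
finger_gap: -0.1
```

Emit:
carry_out(commands=[0, 0, 0.0015, 0, 0, 0, 1, 0, 0, 0.0025, 0, 0, 0, 1, 0, 0, 0.0035, 0, 0, 0, 1, 0, 0, 0.0045, 0, 0, 0, 1, 0, 0, 0.0055, 0, 0, 0, 1, 0, 0, 0.0065, 0, 0, 0, 1])

```text
time: 24.38
tool_pos: [565.4, 121.7, 58.8]
tcp_rot: [-26.1, 89.7, -122.4]
ft_force: [-0.0, 3.8, -1.5]
finger_gap: 0.0
```

Emit:
carry_out(commands=[0, 0, 0.001, 0, 0, 0, 1, 0, 0, 0.0015, 0, 0, 0, 1, 0, 0, 0.002, 0, 0, 0, 1, 0, 0, 0.0025, 0, 0, 0, 1])

```text
time: 24.88
tool_pos: [565.2, 119.9, 58.8]
tcp_rot: [-30.5, 89.7, -126.7]
ft_force: [1.3, 8.1, -2.3]
finger_gap: -0.1
```

Emit:
carry_out(commands=[0, 0, 0.0005, 0, 0, 0, 1, 0, 0, 0.001, 0, 0, 0, 1, 0, 0, 0.001, 0, 0, 0, 1])

```text
time: 25.25
tool_pos: [565.2, 119.8, 58.9]
tcp_rot: [-38.7, 89.8, -134.9]
ft_force: [1.1, 7.6, -2.7]
finger_gap: -0.3
```

Emit:
carry_out(commands=[0, 0, 0.001, 0, 0, 0, 1, 0, 0, 0.002, 0, 0, 0, 1, 0, 0, 0.002, 0, 0, 0, 1])

```text
time: 25.62
tool_pos: [565.1, 119.7, 58.9]
tcp_rot: [-99.8, 89.9, 164.1]
ft_force: [1.5, 11.8, -4.1]
finger_gap: 0.0
```

Stalled with the force rising, so the shoe is on the rim. Backing off and lifting.

Emit:
carry_out(commands=[0, 0, -0.01, 0, 0, 0, 1, 0, 0, -0.03, 0, 0, 0, 1, 0, 0, -0.04, 0, 0, 0, 1, -0.05, 0, -0.04, 0, 0, 0, 1, -0.1, 0, -0.04, 0, 0, 0, 1, -0.12, 0, -0.07, 0, 0, 0, 1, -0.12, 0, -0.12, 0, 0, 0, 1, -0.12, 0, -0.12, 0, 0, 0, 1])

```text
time: 26.62
tool_pos: [578.2, 242.4, 179.4]
tcp_rot: [-148.5, 89.9, 115.6]
ft_force: [-0.8, -0.3, 0.1]
finger_gap: -0.3
```

```bash
python3 - <<'E'
from h import *
plan([569.5,160.4,58],-6.3)
p,d,c=snap('top','t5.png')
p2,d2,c2=snap('side')
cv2.imwrite('pics/c5.png',np.hstack([cv2.resize(p[150:300,190:390],(400,300),interpolation=2),cv2.resize(p2[130:290,190:350],(300,300),interpolation=2)])[:,:,::-1])
pts=[]
for v in range(165,275):
    for u in range(245,360):
        if d[v,u]>0:
            q=atd(c,u,v,d[v,u])
            if 98<q[2]<112 and np.hypot(*(q[:2]-AX))<75: pts.append((u,v))
b=np.array(pts)
if len(b):
    h=onz(c,*b.mean(0),106); w=h[:2]-AX; print(h,np.hypot(*w),np.arctan2(w[1],w[0])%(2*np.pi))
E
```

```text
pos [578.2 242.4 179.4] y [ 0.995 -0.104 -0.001] z [-0.104 -0.995 -0.001] F [-0.84 -0.28  0.1 ] gap -0.3 t 26.625 q [18.  14.1 85.6  0.1 80.3 24. ]
shift [ 0.1213 -0.      0.0826] rot [ 0.33 -0.07  0.04]
[579.68784457 -75.90139436 106.        ] 60.04383165250535 5.268332790896112
```

View pics/c5.png

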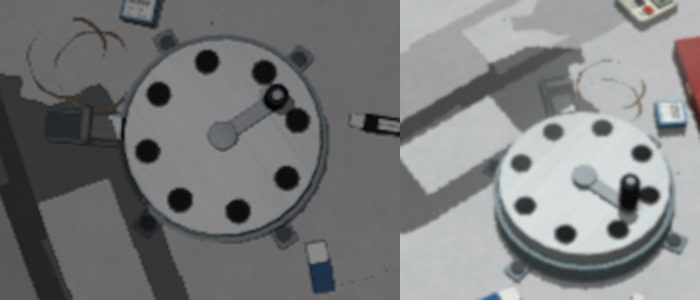

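The brake block is now against the rim, the handle angle is unchanged (5.27 rad before and after) and the bystanders lie where they were. Handing in.

```bash
python3 -c "
from bench import order; print(order.hand_in())"
```

```text
the job is handed in; nothing more can be done
None
```

The turntable stands in the middle of its rubbing stretch with the handle released and the brake home. The job was handed in at about 26.7 s of the 72 s allowed. No verdict was reported.

- **Finding the rub:** I cranked slowly forward and back over the stretch. Free running took about 0.7 N at the handle and the rub about 8 to 9 N. The edges were at about 4.95 and 5.63 rad (world angle of the handle), which matches the stated 0.68 rad and puts the middle at about 5.29 rad. Radial force on the post at the readings, taken after each short move, was at most about 3.2 N (limit 20 N).
- **Stopping and release:** From the arm's pose, I left the table at about 5.30 rad and opened the fingers before going near the brake.
- **Brake:** I pushed the plate in until it stopped moving, with the force rising from 3.8 N through about 8 N to 11.8 N. I then backed off and lifted clear.

**Last checks:**
- The top camera put the handle at 5.27 rad both before and after braking, so the table did not move.
- A rough reading from one wrist-camera picture gave 5.23 rad, about 0.07 rad from the arm's figure. All three readings lie within the 0.13 rad tolerance.
- The final pictures show the shoe at the rim, and the bystanders in view appear unmoved. I judged the brake's travel from the stall and the pictures, and did not measure it separately.

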